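# Pop the memory-stick drawer and trap it

## Robot

A 6-joint arm with a two-finger parallel gripper is mounted at the origin on the work surface; the furniture and walls round the work are solid. World frame = base frame: x ahead of the robot, y to its left, z up, the work surface at z = 0. Lengths are in m, angles in rad, forces in N, time in s.
With the tool pointing down it reaches from about 0.375 to 0.9 m from the base axis. Payload 3.1 kg.
Tool frame: the origin (TCP) lies on the centre line of the jaws, within the pads' length; the fingertips stand robot.nose_length ahead of it and the grasp point (between the pads) lies 6 mm ahead of it (robot.nose_length is the distance from the TCP to the fingertips, in m); z points along the fingers, y is the line along which they close (so a half turn about z gives the same grasp; the last joint's range is limited). The gripper opens to 87 mm and grips with 3 to 60 N. Pads are 19 mm wide; open, the fingers measure 117 mm over their backs; the gripper's body (75 mm by 190 mm) begins 51 mm behind the grasp point.
Start: joints at [-1.462, 0.527, 1.433, -0, 1.181, -0.178], TCP at [0.177, -0.599, 0.248] pointing down, gripper open.
Joint ranges: [-3.08, 3.08], [-0.75, 2.2], [0.22, 2.44], [-1.43, 4.57], [0, 2.65], [-2.85, 2.85]. Speed limits (rad/s): [2.79, 2.79, 3.14, 3.14, 3.14, 3.14].

## Interface

Orientations are given as a unit quaternion [x, y, z, w].
In Python, from rig import robot gives the robot as it stands.
- The arm moves only by the shell command python3 -m crank 'ROWS' [FORCE]. ROWS is JSON, one flat list of numbers, 7 for each row, row after row: the shift along the tool's x, y, z in mm, then the turn, a rotation vector about the tool's x, y, z in degrees, then the closure in counts, from 0 (fully open) to 255 (shut). In form: [x, y, z, ax, ay, az, fingers, x, y, z, ax, ay, az, fingers, ...]. A call has exactly 5 rows; each row is the pose to reach, as a shift and turn from the pose commanded when the call began, along the tool's axes at that moment; what a row does not reach only later rows make up. A row lasts 1/12 s, in which the tool goes at most 41.7 mm and 7.16 degrees, less where a joint would pass 70% of its speed; a pose out of reach is approached as far as the arm can. A call with a gripper value outside its range is refused whole. The fingers move at their own pace and stop on an object; FORCE is the grip in N (left out, the last holds). Time passes only in rows, so rows that repeat a pose let the fingers close, or fill a call up. It gives the time, the measured TCP pose, the force, the opening and the grip force at its end, in the units of the state.
- robot.get_obs(): the state, without advancing time (a new reading comes with each control period).
- robot.camera(name): name is "side" or "top" or "wrist"; returns a dict with "pixels" (480x640x3 uint8, red, green, blue), "intrinsics" (3x3 intrinsics, pixels), "k1" (the pictures are not rectified: a ray, as slopes to the right and down, at radius r is drawn at 1 + k1 r^2 times it, then the intrinsics apply), "extrinsics" (4x4, takes a point from camera to world coordinates); the wrist camera has in their place "mount" (4x4, takes a point from camera to tool coordinates, whose origin is the TCP and whose axes are the flange's). Camera axes: x right, y down, z forward; pixel columns grow to the right and rows downward; lengths in m; the calibration is good to about 2 mm. A picture is of the moment at which its call begins: read the wrist's pose just before it. There is no depth.
- robot.hand_in(): hands the job in; it is judged then, once.
The state is a dict: "time": time; "q": joint angles; "joint_velocities": joint speeds; "joint_torque": joint torques, N m; "position": TCP position; "tool_rot": TCP orientation; "ft_force": force on the tool from outside, world axes, zero at the start; "moment": the same for the moment, N m; "grip_width": finger opening in m; "grip_force": force on a finger pad.
Only numpy, scipy, OpenCV 4.12 (cv2) and the standard library are available. Lean on these libraries where they do the work, as an engineer would, in place of code of your own. Each camera call takes 0.05 s, during which the arm holds its last target. There are 200 camera calls.

## Task

Press the black key on the caddy with the blue front down with one finger so that its drawer springs out, and trap the drawer's front with the other finger, waiting ahead of it, when it is about half-way out and before it runs out to its end. Finish while holding: one finger still keeping the key down, the other still stopping the drawer, with the memory stick lying untouched inside. Grasp or lift nothing, do not squeeze the drawer, and leave the orange drawer shut and the other things on the desk alone.

Things in the scene. Friction and masses are not known exactly. Their poses are not given: they have to be found in the camera images.
- blue_caddy: white caddy with a blue drawer front and a black key on top, fixed to the desk; case 115 mm deep, 86 wide, 38 high. Origin on the desk under the case; x points to its back (case from x = -55 to +60 mm), the drawer comes out along -x, y is to the left, z up.
- orange_caddy: white caddy with an orange drawer front and a black key on top, fixed to the desk; case 115 mm deep, 86 wide, 38 high. Origin on the desk under the case; x points to its back (case from x = -55 to +60 mm), the drawer comes out along -x, y is to the left, z up. Not to be opened; the caddies may swap sides.
- blue_caddy_front (a point): point on the outer face of the blue front plate, mid-width, 56 mm above the desk; moves with the drawer; axes as the caddy's. The plate is upright, 86 mm wide, 6 mm thick, from 6 to 68 mm above the desk (30 mm above the case); outer face at caddy x = -62 mm when shut. A finger fits behind it on the key while the other hangs in front: an opening of 50 to 60 mm along the caddy's x suits
- blue_caddy_keytop (a point): centre of the top of the blue caddy's black key, 52 mm above the desk when up (16 mm below the plate's top edge); sinks with the key; axes as the caddy's. The key is 32 mm along x (caddy x = -46 to -14 mm) and 34 mm wide, and stands 14 mm out of the case top
- blue_caddy_drawer (a joint): how far the blue drawer is out, m: 0 shut and latched, 0.075 run out to its end. Released, a spring of about 2.4 N (1 N at the end) drives it out at about 60 mm/s, slowing to 25 mm/s, so it has run out in about 2 s; against a finger it pushes with about 2 N
- blue_caddy_key (a joint): how far the blue caddy's key is down, m: 0 up, 0.009 at its stop (then its top is 43 mm above the desk). The spring takes 1 N to start and 5 N fully down; the drawer is let go at about 0.005 to 0.006
- orange_caddy_drawer (a joint): the same for the orange drawer; it stays at 0
- memory_stick: blue memory stick, 18 x 55 x 8 mm, lying in the blue drawer, loose; origin at the centre of its underside; it rides out with the drawer
- eraser_1: eraser, 21 x 45 x 12 mm, loose, between robot and caddies; origin at the centre of its underside
- clip: black binder clip, 38 x 28 x 50 mm, loose, behind the caddies; origin at the centre of its underside
- glue: glue stick, 27 mm across, 90 mm tall, loose, standing at the back; origin at the centre of its underside
- stamp: wooden rubber stamp, 26 x 60 x 74 mm, loose, standing at the back right; origin at the centre of its underside
Mind the look-alikes: they are no part of the job. What is shaped like the blue_caddy but green is not meant.

How it is judged:
By the outcome, as a careful person would: the job done as asked, in the order asked, and still so for the second after the job is handed in, while the arm keeps its last pose, push and grip.
It also fails if it takes over 29 s, if anything falls off the work surface, if the arm or the gripper's body presses on something with over 40 N, if the wrist force passes 120 N, or if a joint passes its speed limit or range.

## Working session

There is one attempt and no reset: what is moved stays moved. The work goes in short steps, Python scripts to look and compute and a shell command to move; the robot and the scene stay as the last step left them, time stands still between calls to the robot, and variables do not carry over. Pictures are saved under pics/ and viewed, at most 10 in all, crops included, and the job is handed in when it is done.

```bash
mkdir -p pics; ls
python3 - <<'E'
from rig import robot
import cv2,numpy as np
print(robot.nose_length, robot.get_obs())
for n in("top","side"):
    c=robot.camera(n); cv2.imwrite(f"pics/{n}0.png",c["pixels"][:,:,::-1]); np.savez(f"{n}0.npz",**c)
    print(n,c["intrinsics"],c["k1"],c["extrinsics"])
E
```

```text
pics
0.025 {'time': 0.0, 'q': array([-1.46148812e+00,  5.28464101e-01,  1.43391279e+00, -1.18593742e-05,
        1.18140236e+00, -1.78505070e-01]), 'joint_velocities': array([ 0.00257499,  0.00072036, -0.00052007,  0.00207584,  0.00073348,
        0.00084755]), 'joint_torque': array([-3.38836116e-04, -4.40041780e+01, -1.76589721e+01,  6.32948452e-02,
        5.81247511e-02, -1.76362405e-04]), 'position': array([ 0.17735602, -0.59859021,  0.24656952]), 'tool_rot': array([ 9.89662382e-01,  1.43412602e-01,  3.23389371e-05, -1.09283700e-03]), 'ft_force': array([-0.24418852, -0.51737116, -0.11515714]), 'moment': array([ 0.05092531, -0.01694178, -0.03513513]), 'grip_force': 0.0, 'grip_width': 0.08715755426574043}
top [[474.82901729   0.         320.57181785]
 [  0.         474.82901729 236.01378809]
 [  0.           0.           1.        ]] -0.09291898642427633 [[-2.07617684e-02 -9.95104185e-01  9.66261318e-02  3.72561256e-01]
 [-9.99783900e-01  2.05630772e-02 -3.05173739e-03  3.03386806e-02]
 [ 1.04986604e-03 -9.66686103e-02 -9.95316069e-01  1.07192046e+00]
 [ 0.00000000e+00  0.00000000e+00  0.00000000e+00  1.00000000e+00]]
side [[467.9244037    0.         320.87211819]
 [  0.         467.9244037  242.65937629]
 [  0.           0.           1.        ]] -0.026557178163668153 [[-0.93098021 -0.24285995  0.27257088  0.19088434]
 [-0.36505954  0.61375643 -0.7000247   0.70819457]
 [ 0.00271584 -0.75121374 -0.66005343  0.71638387]
 [ 0.          0.          0.          1.        ]]
```

View pics/top0.png

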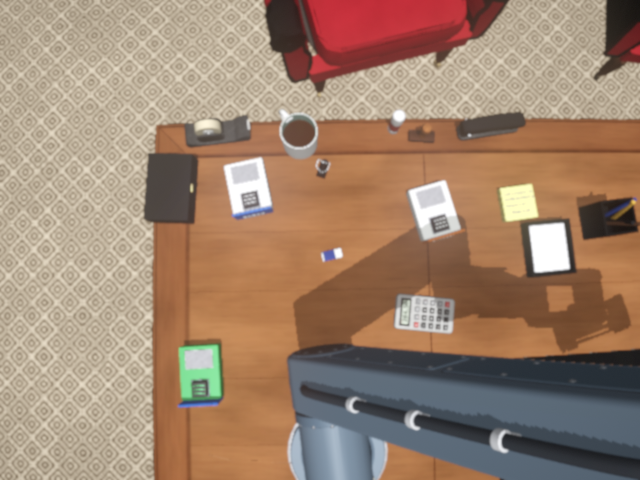

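View pics/side0.png

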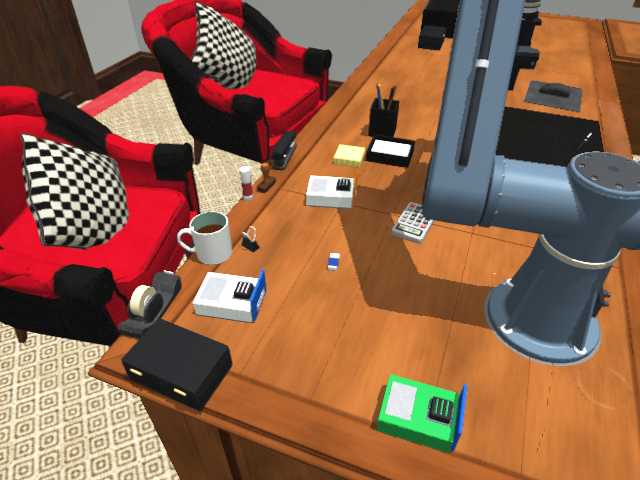

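The white caddy with the blue plate is at top px (247,187), plate ~(252,213). A second white caddy is at (434,210), which must be the orange one. The green look-alike is at (200,375). The one at (247,187) fits: it has a white case and a blue front. I'll measure it and confirm with a crop.

```bash
cat > h.py <<'E'
import numpy as np,cv2
def ray(c,uv):
    K=c["intrinsics"];k1=float(c["k1"])
    uv=np.atleast_2d(uv).astype(float).reshape(-1,1,2)
    n=cv2.undistortPoints(uv,K,np.array([k1,0,0,0,0.])).reshape(-1,2)
    d=np.c_[n,np.ones(len(n))]
    return d
def onplane(c,uv,z,E=None):
    E=c["extrinsics"] if E is None else E
    d=ray(c,uv)@E[:3,:3].T; o=E[:3,3]
    return o+d*((z-o[2])/d[:,2])[:,None]
def comps(m,amin=20):
    n,l,s,ce=cv2.connectedComponentsWithStats(m.astype(np.uint8))
    return [(l==i,s[i],ce[i]) for i in range(1,n) if s[i,4]>=amin]
E
python3 - <<'E'
from h import *
for n,box in(("top",(210,145,285,225)),("side",(180,255,280,335))):
    c=np.load(n+"0.npz"); im=c["pixels"]; x0,y0,x1,y1=box
    hsv=cv2.cvtColor(im,cv2.COLOR_RGB2HSV).astype(int)
    z=np.zeros(im.shape[:2],bool); z[y0:y1,x0:x1]=1
    for nm,m,h in(("key",(hsv[...,2]<95)&(hsv[...,1]<110),.052),("blue",(hsv[...,0]>100)&(hsv[...,0]<125)&(hsv[...,1]>140),.068),("case",(hsv[...,1]<70)&(hsv[...,2]>120),.038)):
        for k,s,ce in comps(m&z,30):
            r=cv2.minAreaRect(np.argwhere(k)[:,::-1].astype(np.float32)); b=cv2.boxPoints(r)
            print(n,nm,s,ce.round(1),"c->",onplane(c,ce,h).round(4),"rect",b.round(1).tolist(),onplane(c,b,h)[:,:2].round(3).tolist())
a=np.load("top0.npz")["pixels"][135:235,205:295,::-1];b=np.load("side0.npz")["pixels"][250:350,180:280,::-1]
cv2.imwrite("pics/crop.png",np.hstack([cv2.resize(a,(378,420),interpolation=2),cv2.resize(b,(420,420),interpolation=2)]))
E
```

```text
top case [ 223  156   50   64 2219] [247.6 186.5] c-> [[0.5866 0.1866 0.038 ]] rect [[220.5, 163.6999969482422], [262.70001220703125, 155.3000030517578], [274.1000061035156, 212.39999389648438], [232.0, 220.8000030517578]] [[0.64, 0.247], [0.657, 0.153], [0.527, 0.128], [0.511, 0.222]]
side key [234 282  20  17 181] [243.4 291.7] c-> [[0.5515 0.1913 0.052 ]] rect [[233.1999969482422, 296.8999938964844], [235.8000030517578, 281.1000061035156], [253.60000610351562, 284.1000061035156], [251.0, 299.79998779296875]] [[0.563, 0.21], [0.579, 0.172], [0.543, 0.166], [0.528, 0.204]]
side key [180 327  19   8  84] [186.3 331.7] c-> [[0.5996 0.3138 0.052 ]] rect [[180.0, 334.0], [180.0, 327.0], [198.0, 327.0], [198.0, 334.0]] [[0.607, 0.322], [0.616, 0.309], [0.586, 0.297], [0.578, 0.31]]
side blue [250 269  16  52 327] [257.  293.9] c-> [[0.5167 0.1994 0.068 ]] rect [[243.0, 316.3999938964844], [260.3999938964844, 268.1000061035156], [271.79998779296875, 272.20001220703125], [254.39999389648438, 320.5]] [[0.515, 0.257], [0.542, 0.135], [0.516, 0.137], [0.492, 0.258]]
side case [197 255  34  10 252] [212.7 258.6] c-> [[0.6652 0.1206 0.038 ]] rect [[197.0, 255.0], [230.0, 255.0], [230.0, 264.0], [197.0, 264.0]] [[0.702, 0.123], [0.637, 0.097], [0.623, 0.121], [0.687, 0.147]]
side case [ 192  272   66   50 2203] [223.3 296.9] c-> [[0.589 0.207 0.038]] rect [[190.39999389648438, 313.0], [196.8000030517578, 269.0], [257.3999938964844, 277.8999938964844], [251.0, 321.8999938964844]] [[0.626, 0.265], [0.679, 0.16], [0.551, 0.137], [0.51, 0.242]]
side case [257 290   8  20  69] [260.3 299.5] c-> [[0.519  0.1866 0.038 ]] rect [[255.5, 308.5], [261.79998779296875, 289.6000061035156], [265.1000061035156, 290.70001220703125], [258.79998779296875, 309.6000061035156]] [[0.517, 0.21], [0.528, 0.162], [0.521, 0.162], [0.51, 0.21]]
```

View pics/crop.png

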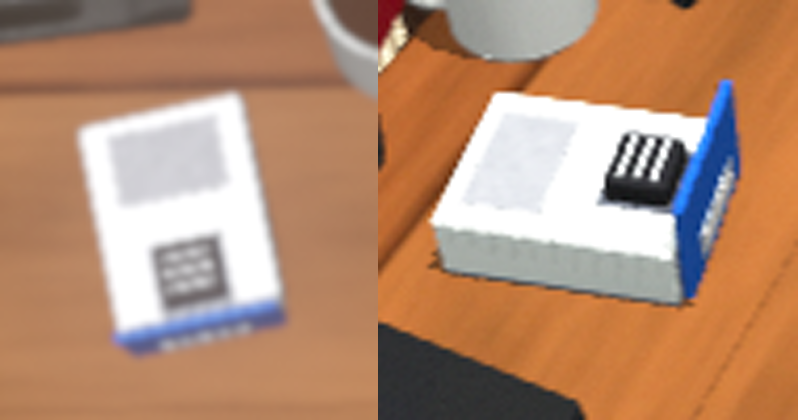

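The crop confirms it: white case, blue plate, and a black key behind the plate. The top picture gives back corners ≈(223.6,165.5) and (262.1,157.1), and the plate's rear top edge ≈(233.1,214.8)–(272.4,207.1).

Run:
```python
from h import *
from rig import robot
t=np.load("top0.npz");s=np.load("side0.npz")
f=lambda x,y:(205+x/4.2-.5+.1,135+y/4.2-.5+.1)
B=onplane(t,[f(78,128),f(240,93)],.038)[:,:2]; F=onplane(t,[f(116,338),f(284,306)],.068)[:,:2]
k=onplane(t,[f(152,245),f(218,235),f(228,298),f(162,308)],.052)[:,:2]
print(B,F,k)
print("widths",np.linalg.norm(B[0]-B[1]),np.linalg.norm(F[0]-F[1]),np.linalg.norm(np.diff(k,axis=0),axis=1))
for L,R in((B[0],B[1]),(F[0],F[1])): d=L-R; print("yaw",np.degrees(np.arctan2(-d[0],d[1])))
m=B.mean(0)-F.mean(0);print("axis",np.degrees(np.arctan2(m[1],m[0])),np.linalg.norm(m),"exp 116; key",k.mean(0))
# triangulate key centre
g=lambda x,y:(180+(x-378)/4.2-.4,250+y/4.2-.4)
pk=f(190,272); qs=g(650,154)
def tri(p,q):
    A=[];b=[]
    for c,u in((t,p),(s,q)):
        E=c["extrinsics"];d=E[:3,:3]@ray(c,u)[0];d/=np.linalg.norm(d);P=np.eye(3)-np.outer(d,d);A.append(P);b.append(P@E[:3,3])
    x=np.linalg.lstsq(np.vstack(A),np.hstack(b),rcond=None)[0];return x,[np.linalg.norm(Pi@x-bi) for Pi,bi in zip(A,b)]
print(tri(pk,qs))
print("plate R top",tri(f(284,306),g(724,82)),"back L",tri(f(78,128),g(433,225)),"back R",tri(f(240,93),g(495,92)))
o=robot.get_obs();from scipy.spatial.transform import Rotation as Ro
print(Ro.from_quat(o["tool_rot"]).as_matrix().round(3))
```

```text
[[0.63655431 0.24132759]
 [0.65342775 0.15479355]] [[0.51894332 0.21538662]
 [0.53352469 0.12940439]] [[0.56970366 0.19948544]
 [0.57418419 0.1650116 ]
 [0.54091798 0.16000484]
 [0.53644259 0.19434914]]
widths 0.08816378750668312 0.0872098623641225 [0.03476379 0.03364087 0.03463466]
yaw 11.033766862248042
yaw 9.624976352163829
axis 12.194880795875365 0.1214986706029599 exp 116; key [0.5553121  0.17971276]
(array([0.55508525, 0.17957467, 0.05409621]), [np.float64(0.00047071343311058065), np.float64(0.00047071343311024373)])
plate R top (array([0.53754968, 0.13118202, 0.06221297]), [np.float64(0.00326833216446937), np.float64(0.003268332164469245)]) back L (array([0.63676268, 0.24157188, 0.0362371 ]), [np.float64(0.000255346819538408), np.float64(0.000255346819537498)]) back R (array([0.65533416, 0.15563777, 0.03534228]), [np.float64(0.0012416392929643822), np.float64(0.0012416392929652082)])
[[ 0.959  0.284 -0.   ]
 [ 0.284 -0.959  0.002]
 [ 0.    -0.002 -1.   ]]
```

```bash
python3 -m crank '[25.8,-30.5,0,0,0,0,85,51.6,-61,0,0,0,0,85,77.4,-91.5,0,0,0,0,85,103.2,-122,0,0,0,0,85,129,-152.5,0,0,0,0,85]' 15
python3 -m crank '[25.8,-30.5,0,0,0,0,85,51.6,-61,0,0,0,0,85,77.4,-91.5,0,0,0,0,85,103.2,-122,0,0,0,0,85,129,-152.5,0,0,0,0,85]'
python3 -m crank '[25.8,-30.5,0,0,0,0,85,51.6,-61,0,0,0,0,85,77.4,-91.5,0,0,0,0,85,103.2,-122,0,0,0,0,85,129,-152.5,0,0,0,0,85]'
python3 -m crank '[25.8,-30.5,0,0,0,0,85,51.6,-61,0,0,0,0,85,77.4,-91.5,0,0,0,0,85,103.2,-122,0,0,0,0,85,129,-152.5,0,0,0,0,85]'
```

```text
time: 0.52
position: [0.2581, -0.4144, 0.2471]
tool_rot: [0.99, 0.143, -0.0, -0.001]
ft_force: [0.4, 0.2, -0.4]
grip_width: 0.0628
grip_force: 0.0
time: 0.93
position: [0.3384, -0.2316, 0.2474]
tool_rot: [0.99, 0.143, -0.0, -0.0]
ft_force: [0.1, -0.7, -0.4]
grip_width: 0.058
grip_force: 0.0
time: 1.35
position: [0.4188, -0.0487, 0.2475]
tool_rot: [0.99, 0.143, -0.0, -0.0]
ft_force: [1.2, -0.1, 0.4]
grip_width: 0.058
grip_force: 0.0
time: 1.77
position: [0.4992, 0.1342, 0.2473]
tool_rot: [0.99, 0.144, -0.0, 0.0]
ft_force: [1.2, -1.2, 0.4]
grip_width: 0.058
grip_force: 0.0
```

```bash
python3 -m crank '[6,-7,0,0,0,-7,85,12,-14,0,0,0,-14,85,18,-21,0,0,0,-21,85,24,-28,0,0,0,-28,85,27,-32,0,0,0,-35,85]'
python3 -m crank '[0,0,0,0,0,-7,85,0,0,0,0,0,-14,85,0,0,0,0,0,-21,85,0,0,0,0,0,-28,85,0,0,0,0,0,-35,85]'
python3 -m crank '[0,0,0,0,0,-7,85,0,0,0,0,0,-14.5,85,0,0,0,0,0,-14.5,85,0,0,0,0,0,-14.5,85,0,0,0,0,0,-14.5,85]'
python3 - <<'E'
from rig import robot
from h import *
from scipy.spatial.transform import Rotation as R
o=robot.get_obs(); c=robot.camera("wrist"); cv2.imwrite("pics/w1.png",c["pixels"][:,:,::-1])
M=np.eye(4);M[:3,:3]=R.from_quat(o["tool_rot"]).as_matrix();M[:3,3]=o["position"]
np.savez("w1.npz",E=M@c["mount"],M=M,**c);print(c["mount"].round(3),M.round(4),o["time"],o["grip_width"],o["ft_force"])
E
```

```text
time: 2.18
position: [0.516, 0.1715, 0.2471]
tool_rot: [0.899, 0.437, -0.0, -0.0]
ft_force: [0.5, 0.1, -0.3]
grip_width: 0.0578
grip_force: 0.0
time: 2.6
position: [0.5155, 0.1705, 0.2471]
tool_rot: [0.726, 0.687, -0.0, -0.0]
ft_force: [-0.1, -0.7, -0.3]
grip_width: 0.0578
grip_force: 0.0
time: 3.02
position: [0.5157, 0.1704, 0.2474]
tool_rot: [0.637, 0.771, -0.0, -0.0]
ft_force: [-0.2, 0.6, -0.0]
grip_width: 0.058
grip_force: 0.0
[[ 0.    -0.955 -0.295  0.082]
 [ 1.    -0.     0.001  0.   ]
 [-0.001 -0.295  0.955 -0.138]
 [ 0.     0.     0.     1.   ]] [[-1.880e-01  9.822e-01 -4.000e-04  5.157e-01]
 [ 9.822e-01  1.880e-01 -1.000e-04  1.704e-01]
 [ 0.000e+00 -4.000e-04 -1.000e+00  2.474e-01]
 [ 0.000e+00  0.000e+00  0.000e+00  1.000e+00]] 3.0167 0.05803149250552849 [-0.20991397  0.55791838 -0.01045265]
```

View pics/w1.png

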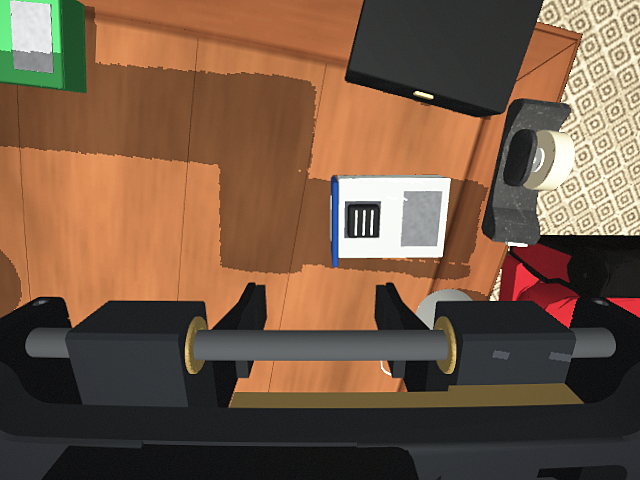

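The wrist picture shows the caddy at (330–450, 176–267), with the blue plate edge near column 334 and the key near (362,220). I'll compute from that.

Run:
```python
from h import *
c=np.load("w1.npz");im=c["pixels"];E=c["E"];M=c["M"]
hsv=cv2.cvtColor(im,cv2.COLOR_RGB2HSV).astype(int)
z=np.zeros(im.shape[:2],bool); z[165:280,320:460]=1
for nm,m,h in(("key",(hsv[...,2]<70)&(hsv[...,1]<110),.052),("blue",(hsv[...,0]>100)&(hsv[...,0]<125)&(hsv[...,1]>140),.068),("case",(hsv[...,1]<60)&(hsv[...,2]>110),.038)):
    for k,s,ce in comps(m&z,60):
        r=cv2.minAreaRect(np.argwhere(k)[:,::-1].astype(np.float32)); b=cv2.boxPoints(r)
        P=onplane(c,b,h,E); T=(P-M[:3,3])@M[:3,:3]
        print(nm,s,b.round(1).tolist(),"\n world",P[:,:2].round(4).tolist(),P.mean(0).round(4),"\n tool mm",(T[:,:2]*1000).round(1).tolist(),(T.mean(0)*1000).round(1))
```

```text
key [347 204  33  34 807] [[347.0, 204.0], [379.0, 204.0], [379.0, 237.0], [347.0, 237.0]] 
 world [[0.5384, 0.1974], [0.5699, 0.2034], [0.578, 0.1701], [0.5457, 0.1639]] [0.558  0.1837 0.052 ] 
 tool mm [[22.2, 27.5], [22.3, 59.5], [-12.0, 61.2], [-12.0, 28.2]] [  5.1  44.1 195.4]
blue [331 177   7  90 543] [[331.0, 177.0], [337.0, 177.0], [337.0, 266.0], [331.0, 266.0]] 
 world [[0.5167, 0.2219], [0.5222, 0.223], [0.54, 0.1366], [0.5341, 0.1354]] [0.5282 0.1792 0.068 ] 
 tool mm [[50.4, 10.7], [50.4, 16.3], [-37.8, 17.6], [-37.8, 11.5]] [  6.3  14.  179.4]
case [ 337  175  114   83 7723] [[337.0, 175.0], [450.0, 175.0], [450.0, 257.0], [337.0, 257.0]] 
 world [[0.5238, 0.2223], [0.6372, 0.2445], [0.6636, 0.1593], [0.5416, 0.136]] [0.5916 0.1905 0.038 ] 
 tool mm [[49.4, 17.8], [49.9, 133.3], [-38.8, 143.3], [-38.7, 19.0]] [  5.5  78.3 209.3]
case [330 195   2  46  92] [[330.0, 195.0], [331.0, 195.0], [331.0, 240.0], [330.0, 240.0]] 
 world [[0.5208, 0.201], [0.5218, 0.2012], [0.5314, 0.1537], [0.5303, 0.1535]] [0.5261 0.1773 0.038 ] 
 tool mm [[29.1, 10.8], [29.1, 11.8], [-19.3, 12
[... 501 characters left out ...]
4, 209.89999389648438], [365.70001220703125, 210.10000610351562], [363.8999938964844, 235.10000610351562]] 
 world [[0.5619, 0.1653], [0.5577, 0.1922], [0.5606, 0.1926], [0.5649, 0.1657]] [0.5613 0.1789 0.038 ] 
 tool mm [[-13.7, 44.5], [13.5, 45.4], [13.3, 48.3], [-13.9, 47.5]] [-2.000e-01  4.640e+01  2.094e+02]
case [370 210   4  26  74] [[369.1000061035156, 234.89999389648438], [370.6000061035156, 209.89999389648438], [373.3999938964844, 210.0], [371.8999938964844, 235.10000610351562]] 
 world [[0.5703, 0.167], [0.5656, 0.1937], [0.5685, 0.1941], [0.5733, 0.1674]] [0.5695 0.1806 0.038 ] 
 tool mm [[-13.6, 53.1], [13.5, 53.5], [13.4, 56.4], [-13.8, 56.1]] [-1.000e-01  5.480e+01  2.094e+02]
```

```bash
python3 -m crank '[5,2,30,0,0,0,85,5,2,60,0,0,0,85,5,2,90,0,0,0,85,5,2,110,0,0,0,85,5,2,120,0,0,0,85]'
python3 -m crank '[0,0,10,0,0,0,85,0,0,20,0,0,0,85,0,0,28,0,0,0,85,0,0,34,0,0,0,85,0,0,36,0,0,0,85]'
python3 - <<'E'
from rig import robot
from h import *
from scipy.spatial.transform import Rotation as R
o=robot.get_obs(); c=robot.camera("wrist"); s=robot.camera("side")
a=c["pixels"][:,:,::-1];b=cv2.resize(s["pixels"][240:340,180:300,::-1],(480,400),interpolation=2)
cv2.imwrite("pics/w2.png",np.vstack([cv2.resize(a[180:480],(480,225))[:200],b]))
M=np.eye(4);M[:3,:3]=R.from_quat(o["tool_rot"]).as_matrix();M[:3,3]=o["position"]
print(M.round(4).tolist(),o["time"],o["ft_force"])
np.savez("w2.npz",E=M@c["mount"],M=M,**c)
E
```

```text
time: 3.48
position: [0.5152, 0.1755, 0.1249]
tool_rot: [0.637, 0.771, -0.002, -0.002]
ft_force: [-1.1, 0.1, -0.8]
grip_width: 0.0581
grip_force: 0.0
time: 3.9
position: [0.5169, 0.1757, 0.0911]
tool_rot: [0.636, 0.772, -0.0, -0.0]
ft_force: [-1.1, -0.7, 0.3]
grip_width: 0.058
grip_force: 0.0
[[-0.1905, 0.9817, -0.0002, 0.5169], [0.9817, 0.1905, -0.0, 0.1757], [0.0, -0.0002, -1.0, 0.0911], [0.0, 0.0, 0.0, 1.0]] 3.9 [-1.06433136 -0.66657996  0.27076455]
```

View pics/w2.png

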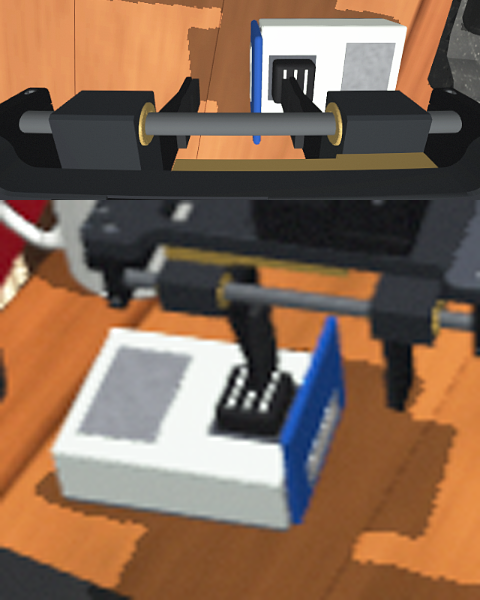

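The rear finger is over the key (lower view, ~(262,370)). The front finger hangs clear of the plate, ~(398,390). Now I'll press.

```bash
python3 -m crank '[0,0,8,0,0,0,85,0,0,14,0,0,0,85,0,0,19,0,0,0,85,0,0,23,0,0,0,85,0,0,23.5,0,0,0,85]'
python3 -m crank '[0,0,0,0,0,0,85,0,0,0,0,0,0,85,0,0,0,0,0,0,85,0,0,0,0,0,0,85,0,0,0,0,0,0,85]'
python3 -m crank '[0,0,0,0,0,0,85,0,0,0,0,0,0,85,0,0,0,0,0,0,85,0,0,0,0,0,0,85,0,0,0,0,0,0,85]'
python3 -m crank '[0,0,0,0,0,0,85,0,0,0,0,0,0,85,0,0,0,0,0,0,85,0,0,0,0,0,0,85,0,0,0,0,0,0,85]'
python3 - <<'E'
from rig import robot
from h import *
c=robot.camera("wrist"); s=robot.camera("side")
a=c["pixels"][:,:,::-1];b=cv2.resize(s["pixels"][240:340,180:300,::-1],(480,400),interpolation=2)
cv2.imwrite("pics/w3.png",np.vstack([cv2.resize(a[180:480],(480,225))[:200],b]))
cv2.imwrite("pics/w3full.png",a)
E
```

```text
time: 4.42
position: [0.5174, 0.1758, 0.0682]
tool_rot: [0.636, 0.772, 0.0, 0.0]
ft_force: [-1.4, 0.1, 7.8]
grip_width: 0.058
grip_force: 3.9
time: 4.83
position: [0.5173, 0.1758, 0.0683]
tool_rot: [0.636, 0.772, 0.0, 0.0]
ft_force: [1.1, 0.2, 4.3]
grip_width: 0.058
grip_force: 2.4
time: 5.25
position: [0.5172, 0.1758, 0.0682]
tool_rot: [0.636, 0.772, 0.0, 0.0]
ft_force: [-0.5, 0.7, 5.9]
grip_width: 0.0581
grip_force: 3.2
time: 5.67
position: [0.5173, 0.1758, 0.0682]
tool_rot: [0.636, 0.772, 0.0, 0.0]
ft_force: [0.3, 0.5, 5.6]
grip_width: 0.0579
grip_force: 3.2
```

View pics/w3.png

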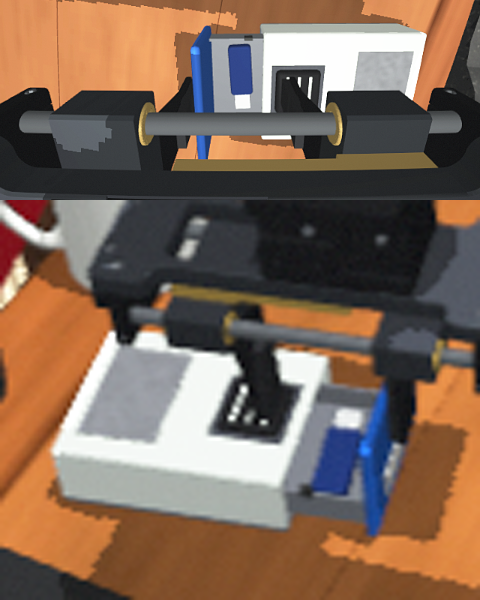

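Run:
```python
from rig import robot
from h import *
from scipy.spatial.transform import Rotation as R
o=robot.get_obs(); c=robot.camera("wrist")
M=np.eye(4);M[:3,:3]=R.from_quat(o["tool_rot"]).as_matrix();M[:3,3]=o["position"]
hsv=cv2.cvtColor(c["pixels"],cv2.COLOR_RGB2HSV).astype(int)
m=(hsv[...,0]>100)&(hsv[...,0]<125)&(hsv[...,1]>170)&(hsv[...,2]>120)
for k,s,ce in comps(m,80):
    b=np.array([[s[0],s[1]+10],[s[0]+s[2],s[1]+10]]);print(s,((onplane(c,b,.068,M@c["mount"])-M[:3,3])@M[:3,:3]*1000).round(1).tolist())
print(o["time"],o["ft_force"],o["position"])
```

```text
[ 254  215   26  115 1199] [[48.4, -27.4, 0.2], [48.4, -16.5, 0.2]]
[262 361  14  31 344] [[-24.8, -27.9, 0.2], [-24.8, -21.1, 0.2]]
5.7667 [0.54047391 0.50524081 5.30193797] [0.51724307 0.17581825 0.0682201 ]
```

The plate face is at tool y ≈ -28 mm, against the pad at -29, so the drawer is about 37 mm out. The key is at its stop with about 5 N on it, and the memory stick is still inside.

```bash
python3 -c "
from rig import robot
print(robot.hand_in())"
```

```text
the job is handed in; nothing more can be done
None
```

I handed the job in with one finger holding the blue caddy's key fully down and the other stopping its drawer about 37 mm out, the memory stick still lying inside; it took about 6 s.

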